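Load the filter cartridge into the hand shield

TASK

A welding hand shield lies open on the bench with its empty lens frame drawn out of the pocket. Lay the larger of the two filter cartridges glass-up into that frame so that it sits fully down while the frame is still drawn out; then push frame and cartridge together, as one, into the shield's pocket until the frame is fully home against the stop. Leave the smaller cartridge, the tin and the loose steel plate where they are.

Things in the scene. Friction and masses are not known exactly. Their poses are not given: they have to be found in the camera images.
- shield: Hand-held welding shield: dark brown board, 5 mm thick, fixed flat on the bench, inside up. Origin: underside, on its middle line. Own +x is the push direction, from its top edge (x = -120 mm, 190 mm wide, towards the robot) to its wooden handle (x = 175 to 300 mm, 33 mm high). Its cheeks, 35 mm high, stand at y = +-103 mm from x = 20 to 180 mm. Yaw within 0.35 rad of the world's.
- mouth (a point): Middle of the pocket's mouth (x = 0, y = 0, z = 18 mm in the shield's frame and axes). From here the pocket runs 72.5 mm along +x to the stop, a bar across. Aluminium guide rails, inner faces at y = +-65 mm; towards -x they run on 110 mm, 13 mm high, open above. Over the pocket's ends lips (underside 18, top 22 mm over the bench) reach in to y = +-49 mm; it is open above between them.
- pocket (a point): Where the frame's origin lies when the frame is fully home against the stop: on the shield board's top face, 5 mm above the bench, x = 35 mm, y = 0 in the shield's frame. Axes as the shield's.
- carrier: The lens frame: loose grey plastic, 75 mm in x (push direction), 126 mm in y, 11 mm high, on the board between the rails (2 mm play each side), drawn out 80 to 100 mm; axes as the shield's. Origin: centre of underside. Recess 55 (x) by 112 mm (y), floor ledge 4 mm above origin, 7 mm deep, mouth sloped outwards 2 mm. Wall nearest the robot: 10 mm thick, 11 mm high, to push on; about 2 N slides it.
- filter: The larger cartridge: black plate 51 (x) by 108 (y) by 7 mm, left or right of the shield on the bench, dark green glass up. Origin: centre of underside. Control block 16 (x) by 36 mm (y), centred at x = -14 mm, y = 0, from 7 to 23 mm above origin: grip it across its x faces. Fits the recess with 2 mm play all round, also turned by half a turn; seated, its plate is flush with the frame's walls.
- small_filter: The smaller filter cartridge, of the same make but too small for the frame: plate 40 by 80 by 7 mm, control block 14 by 28 mm, 16 mm high. It lies on the other side of the shield. Origin: centre of its underside. Leave it alone.
- coupon: Flat steel test plate, 100 by 50 by 10 mm, on the right beside the shield's handle. Bystander.
- tin: Closed metal tin, 64 mm across, 60 mm high, on the left beside the shield's handle. Bystander.
There are look-alikes about, which are no part of the job. Leave any orange look-alike of the filter alone.

How it is judged:
On the way:
1. the larger cartridge sits fully down in the frame, let go, while the frame is still drawn out at least 60 mm from home (x of filter in the frame of carrier between -0.004 and 0.004 m and y of filter in the frame of carrier between -0.004 and 0.004 m and z of filter in the frame of carrier between 0.0025 and 0.0055 m and angle between the y axis of filter and the y axis of carrier, either way round below 0.08 rad and angle between filter's own z axis and vertical below 0.1 rad and x of carrier in the frame of pocket below -0.06 m and contact force between the fingers and filter below 0.1 N), for 0.2 s.
At the end, for the whole second after the job is handed in: The larger cartridge sits glass-up in the frame, its underside within 1.5 mm of the frame's floor, centred within 4 mm and parallel within 0.08 rad; the frame lies under the lips flat on the shield board, within 3 mm of fully home along the push and 5 mm across it; both at rest (x of filter in the frame of carrier between -0.004 and 0.004 m and y of filter in the frame of carrier between -0.004 and 0.004 m and z of filter in the frame of carrier between 0.0025 and 0.0055 m and angle between the y axis of filter and the y axis of carrier, either way round below 0.08 rad and angle between filter's own z axis and vertical below 0.1 rad and x of carrier in the frame of pocket between -0.003 and 0.003 m and y of carrier in the frame of pocket between -0.005 and 0.005 m and z of carrier in the frame of pocket between -0.002 and 0.002 m and linear speed of each of carrier, filter below 0.01 m/s); the robot touches nothing.
It fails at once if the smaller cartridge, the tin or the steel plate was moved by more than 20 mm (distance of any of small_filter, coupon, tin from where it was at the start of the episode above 0.02 m).
It also fails if it takes over 61 s, if anything falls off the work surface, if the arm or the gripper's body presses on something with over 40 N, if the wrist force passes 120 N, or if a joint passes its speed limit or range.

ROBOT

A 7-joint arm with a two-finger parallel gripper is mounted at the origin on the work surface. World frame = base frame: x ahead of the robot, y to its left, z up, the work surface at z = 0. Lengths are in m, angles in rad, forces in N, time in s.
With the tool pointing down it reaches from about 0.425 to 0.875 m from the base axis. Payload 4.7 kg.
Tool frame: the origin (TCP) lies at the very end of the fingers, on their centre line; the grasp point (between the pads) lies 19 mm behind it; z points along the fingers, y is the line along which they close (so a half turn about z gives the same grasp; the last joint's range is limited). The gripper opens to 87 mm and grips with 3 to 60 N. Pads are 19 mm wide; open, the fingers measure 117 mm over their backs; the gripper's body (75 mm by 190 mm) begins 51 mm behind the grasp point.
Start: joints at [-1.179, 0.321, -0.07, 1.45, 0.023, 1.371, -0.057], TCP at [0.24, 0.604, 0.223] pointing down, gripper open.
Joint ranges: [-2.86, 2.86], [-0.3, 2.09], [-1.38, 1.24], [0.06, 2.45], [-1.56, 4.7], [0.09, 2.05], [-2.69, 2.69]. Speed limits (rad/s): [2.57, 2.57, 3.14, 3.14, 3.14, 3.14, 3.14].

INTERFACE

Orientations are given as a rotation vector (axis times angle).
In Python, from bench import ctrl, get_image, job gives the robot as it stands.
- The arm moves only by the shell command python3 -m crank 'ROWS' [FORCE]. ROWS is JSON, a list that holds one entry, the list of rows, each a list of 5 numbers: the shift along the tool's x, y, z in mm, then the turn about the tool's z in rad, then the closure, from -1 (fully open) to 1 (shut), so that 0 is half open. A call has 1 to 10 rows; each row shifts and turns the commanded pose from where the row before left it, along the tool's axes as they then stand; what a row does not reach is not made up. A row lasts 1/12 s, in which the tool goes at most 41.7 mm and 7.16 degrees, less where a joint would pass 70% of its speed; a pose out of reach is approached as far as the arm can. A call with a gripper value outside its range is refused whole. The fingers move at their own pace and stop on an object; FORCE is the grip in N (left out, the last holds). Time passes only in rows, so rows that do not move let the fingers close. It gives the time, the measured TCP pose, the force, the opening and the grip force at its end, in the units of the state.
- ctrl.get_state(): the state, without advancing time (a new reading comes with each control period).
- get_image(name): name is "side" or "top" or "wrist"; returns a dict with "pixels" (480x640x3 uint8, red, green, blue), "fx", "fy", "cx", "cy" (pixels), "k1" (the pictures are not rectified: a ray, as slopes to the right and down, at radius r is drawn at 1 + k1 r^2 times it, then the intrinsics apply), "T" (4x4, takes a point from camera to world coordinates); the wrist camera has in their place "T_tool_cam" (4x4, takes a point from camera to tool coordinates, whose origin is the TCP and whose axes are the flange's). Camera axes: x right, y down, z forward; pixel columns grow to the right and rows downward; lengths in m; the calibration is good to about 2 mm. A picture is of the moment at which its call begins: read the wrist's pose just before it. There is no depth.
- job.close_job(): hands the job in; it is judged then, once.
The state is a dict: "time": time; "joint_positions": joint angles; "qd": joint speeds; "joint_torque": joint torques, N m; "position": TCP position; "tool_rot": TCP orientation; "ft_force": force on the tool from outside, world axes, zero at the start; "torque": the same for the moment, N m; "grip_width": opening from 0.0 (shut) to 1.0 (fully open); "grip_force": force on a finger pad.
Only numpy, scipy, OpenCV 4.12 (cv2) and the standard library are available. Lean on these libraries where they do the work, as an engineer would, in place of code of your own. Each camera call takes 0.05 s, during which the arm holds its last target. There are 200 camera calls.

## Working session

There is one attempt and no reset: what is moved stays moved. The work goes in short steps, Python scripts to look and compute and a shell command to move; the robot and the scene stay as the last step left them, time stands still between calls to the robot, and variables do not carry over. Pictures are saved under pics/ and viewed, at most 10 in all, crops included, and the job is handed in when it is done.

```bash
ls; mkdir -p pics; cat > h.py <<'E'
import numpy as np,cv2
from bench import ctrl,get_image,job
from scipy.spatial.transform import Rotation as R
def grab(n,save=None):
    s=ctrl.get_state(); im=get_image(n)
    if 'T' not in im:
        T=np.eye(4);T[:3,:3]=R.from_rotvec(s['tool_rot']).as_matrix();T[:3,3]=s['position'];im['T']=T@np.array(im['T_tool_cam'])
    if save: cv2.imwrite('pics/'+save,np.ascontiguousarray(im['pixels'][:,:,::-1]))
    return im
def ray(im,u,v,z):
    "pixel -> world point on plane z"
    a=np.array([(u-im['cx'])/im['fx'],(v-im['cy'])/im['fy']]);p=a.copy()
    for _ in range(20): p=a/(1+im['k1']*(p@p))
    T=np.array(im['T']);d=T[:3,:3]@np.r_[p,1];o=T[:3,3]
    return o+d*(z-o[2])/d[2]
def proj(im,P):
    T=np.array(im['T']);q=T[:3,:3].T@(np.array(P)-T[:3,3]);p=q[:2]/q[2];p=p*(1+im['k1']*(p@p))
    return np.array([p[0]*im['fx']+im['cx'],p[1]*im['fy']+im['cy']])
E
python3 - <<'E'
from h import *
for n in('top','wrist'):
    im=grab(n,n+'0.png');print(n,im['fx'],im['k1'],np.round(im['T'],3).tolist())
s=ctrl.get_state();print(s)
E
```

```text
pics
top 481.7117907514323 -0.10200990918535718 [[0.004, -0.988, 0.155, 0.333], [-1.0, -0.002, 0.012, 0.065], [-0.012, -0.155, -0.988, 1.057], [0.0, 0.0, 0.0, 1.0]]
wrist 365.1874333895831 0.01303680295590876 [[0.369, 0.888, 0.274, 0.164], [0.93, -0.352, -0.111, 0.634], [-0.002, 0.296, -0.955, 0.385], [0.0, 0.0, 0.0, 1.0]]
{'time': 0.1, 'joint_positions': array([-1.17892039,  0.32173857, -0.07011766,  1.45156721,  0.02262344,
        1.37081175, -0.05686615]), 'qd': array([ 3.03170774e-04, -1.53791374e-03,  2.13382369e-04, -3.03695872e-03,
       -2.97042811e-05,  1.19556185e-03, -1.98534661e-03]), 'joint_torque': array([ 2.42925125e-04, -4.92571771e+01, -4.05587945e-01, -3.13397849e+01,
       -6.41003600e-02,  3.95761861e-02,  7.17098010e-05]), 'position': array([0.23960244, 0.60368177, 0.22157072]), 'tool_rot': array([-5.89694031e-01, -3.08552676e+00,  2.70687893e-03]), 'ft_force': array([0.09314319, 0.69911055, 0.05672377]), 'torque': array([ 0.05213871, -0.00477948, -0.01022216]), 'grip_force': 0.0, 'grip_width': 0.9952431676685656}
```

View pics/top0.png

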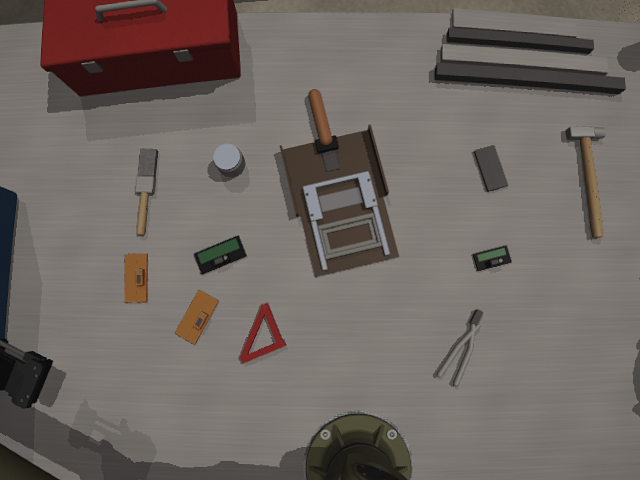

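The big cartridge candidates are: the green/black one at (220,254), the same kind but smaller at (491,258), and the orange look-alikes at (136,278) and (197,317). I choose (220,254), because it is the larger of the two with green glass. I'll check it in a close crop alongside the shield, which has the frame at (350,236).

```bash
python3 - <<'E'
from h import *
im=grab('top');p=im['pixels']
c=p[110:290,180:410][:,:,::-1]
cv2.imwrite('pics/crop1.png',cv2.resize(c,None,fx=3.3,fy=3.3,interpolation=cv2.INTER_CUBIC))
# filter plate: dark or green mask
for nm,(x0,y0,x1,y1) in dict(big=(188,230,252,280),small=(465,238,520,278)).items():
    s=p[y0:y1,x0:x1].astype(int);m=((s.max(2)<70)|(s[:,:,1]-s[:,:,0]>25)).astype(np.uint8)
    m=cv2.morphologyEx(m,cv2.MORPH_CLOSE,np.ones((5,5)))
    k=max(cv2.findContours(m,0,2)[0],key=cv2.contourArea)
    b=cv2.boxPoints(cv2.minAreaRect(k))+[x0,y0]
    w=np.array([ray(im,*q,.007)[:2] for q in b]);print(nm,b.round(1).tolist(),w.round(4).tolist(),w.mean(0),np.linalg.norm(w-np.roll(w,1,0),axis=1))
    g=((s[:,:,1]-s[:,:,0]>25)).astype(np.uint8);k=max(cv2.findContours(g,0,2)[0],key=cv2.contourArea)
    b=cv2.boxPoints(cv2.minAreaRect(k))+[x0,y0];w=np.array([ray(im,*q,.007)[:2] for q in b]);print(' glass',w.round(4).tolist(),w.mean(0))
E
```

```text
big [[192.0, 253.6], [237.8, 234.7], [246.5, 255.7], [200.6, 274.6]] [[0.4508, 0.3644], [0.4933, 0.2631], [0.4466, 0.2426], [0.4045, 0.3431]] [0.44877533 0.30328645] [0.05095626 0.10981867 0.05095749 0.10900377]
 glass [[0.4497, 0.3526], [0.4844, 0.2686], [0.4648, 0.2601], [0.4302, 0.3438]] [0.45727278 0.30627892]
small [[471.7, 253.9], [506.5, 244.8], [511.1, 262.1], [476.2, 271.2]] [[0.4516, -0.2538], [0.4718, -0.3336], [0.4331, -0.3418], [0.4133, -0.2623]] [ 0.44245611 -0.29788861] [0.03924368 0.08235097 0.03955073 0.08196807]
 glass [[0.4493, -0.267], [0.4647, -0.3266], [0.4525, -0.3293], [0.4371, -0.2698]] [ 0.45089058 -0.29817603]
```

View pics/crop1.png

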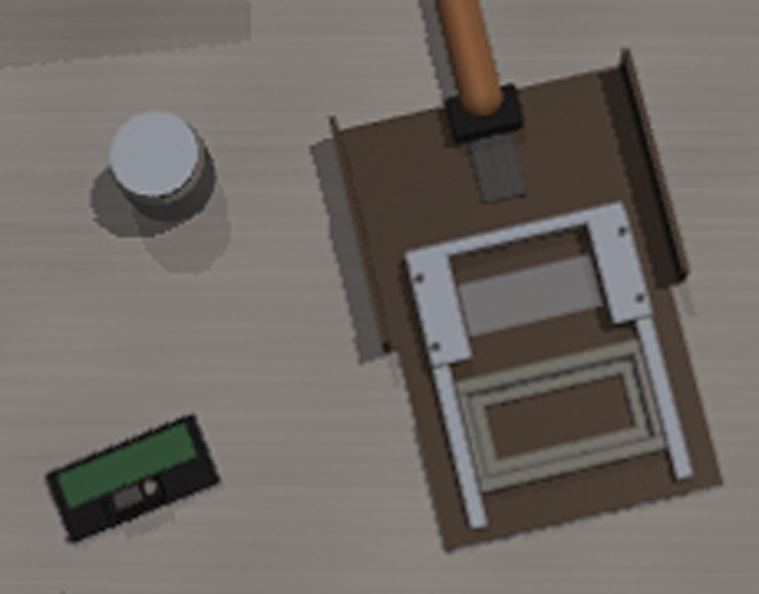

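Crop 1 confirms it: the cartridge plate measures 109 x 51 mm, with the block on the side nearest the robot. The frame is drawn out between the rails. Next I turn the tool.

```bash
python3 -m crank '[[[0,0,0,0.112,-1],[0,0,0,0.112,-1],[0,0,0,0.112,-1],[0,0,0,0.112,-1],[0,0,0,0.112,-1],[0,0,0,0.112,-1],[0,0,0,0.112,-1],[0,0,0,0,-1]]]'
cat >> h.py <<'E'
def yaw(): 
    m=R.from_rotvec(ctrl.get_state()['tool_rot']).as_matrix();return np.arctan2(m[1,1],m[0,1])
def to(P,y=None):
    s=ctrl.get_state();m=R.from_rotvec(s['tool_rot']).as_matrix()
    print('delta mm',(1e3*m.T@(np.array(P)-s['position'])).round(1),'turn',None if y is None else round(yaw()-y,3),'tilt',m[:,2].round(3),'yaw',round(yaw(),3),'F',s['ft_force'].round(1))
E
python3 - <<'E'
from h import *
to([.4359,.2978,.15],.405)
im=get_image('top')
c=np.array([ray(im,180+a/3.3,110+b/3.3,.016)[:2] for a,b in[(458,388),(640,340),(663,440),(485,492)]])
print(c.round(4).tolist(),c.mean(0))
l=(c[0]+c[3])/2-(c[1]+c[2])/2;print('y-axis',np.linalg.norm(l),np.arctan2(-l[0],l[1]))
for q in[((433,368),(478,528)),((645,320),(685,478))]:
    a,b=[ray(im,180+x/3.3,110+y/3.3,.013)[:2] for x,y in q];d=a-b;print('rail',np.arctan2(d[1],d[0]),a,b)
E
```

```text
time: 0.82
position: [0.2398, 0.604, 0.2221]
tool_rot: [1.728, 2.624, -0.001]
ft_force: [0.0, -0.1, -0.3]
grip_width: 1.002
grip_force: 0.0
delta mm [-358.7   59.2   72.4] turn 0.001 tilt [-0.    -0.001 -1.   ] yaw 0.406 F [ 0.  -0.1 -0.3]
[[0.5081, 0.0836], [0.5408, -0.0377], [0.4735, -0.052], [0.4388, 0.0655]] [0.4903058  0.01483836]
y-axis 0.12406908926665806 0.2752007558777786
rail 0.2767068667039559 [0.5220992  0.10037235] [0.41534426 0.07005477]
rail 0.2305912381906421 [ 0.55507941 -0.04155349] [ 0.44863799 -0.06654243]
```

```bash
python3 -m crank '[[[-36,6,4,0,-1],[-36,6,4,0,-1],[-36,6,4,0,-1],[-36,6,4,0,-1],[-36,6,4,0,-1],[-36,6,4,0,-1],[-36,6,4,0,-1],[-36,6,4,0,-1],[-36,6,4,0,-1],[-35,5,0,0,-1]]]'
python3 -m crank '[[[0,0,0,0,-1],[0,0,0,0,-1],[0,0,0,0,-1]]]'
python3 - <<'E'
from h import *
to([.4359,.2978,.15],.405)
im=grab('wrist','w1.png')
p=im['pixels'].astype(int)
m=((p[:,:,1]-p[:,:,0]>25)).astype(np.uint8);k=max(cv2.findContours(m,0,2)[0],key=cv2.contourArea)
b=cv2.boxPoints(cv2.minAreaRect(k));w=np.array([ray(im,*q,.007)[:2] for q in b]);print(b.round(),w.round(4).tolist(),w.mean(0))
E
```

```text
time: 1.7
position: [0.4372, 0.2961, 0.1859]
tool_rot: [-1.72, -2.629, 0.001]
ft_force: [0.2, -0.8, 0.2]
grip_width: 0.998
grip_force: 0.0
time: 1.95
position: [0.4364, 0.2987, 0.1867]
tool_rot: [-1.721, -2.627, -0.001]
ft_force: [-0.2, 1.2, 0.6]
grip_width: 0.998
grip_force: 0.0
delta mm [-0.7 -0.8 36.7] turn 0.006 tilt [-0.     0.001 -1.   ] yaw 0.411 F [-0.2  1.2  0.6]
[[334. 263.]
 [336. 169.]
 [361. 170.]
 [359. 264.]] [[0.4642, 0.2605], [0.4284, 0.3454], [0.4499, 0.3543], [0.4875, 0.2701]] [0.45749532 0.30756662]
```

View pics/w1.png

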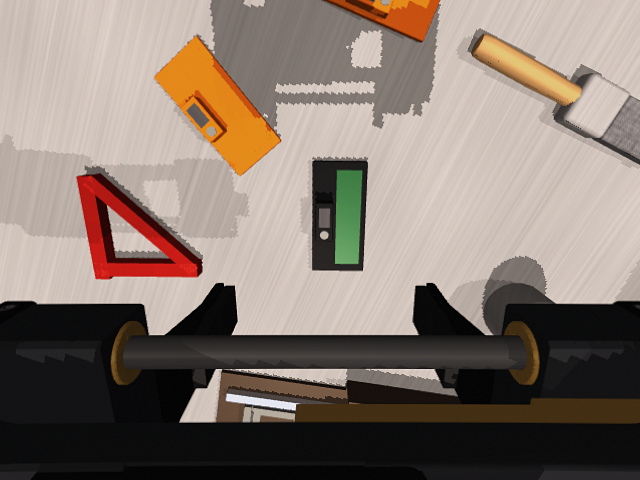

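The wrist picture shows the cartridge at (340,215) between the finger directions, and its position agrees with the top view to 1 mm. I descend in two steps.

```bash
python3 -m crank '[[[0,0,20,0,-0.3],[0,0,25,0,-0.3],[0,0,25,0,-0.3],[0,0,25,0,-0.3],[0,0,25,0,-0.3],[0,0,20,0,-0.3],[0,0,15,0,-0.3],[0,0,12,0,-0.3],[0,0,0,0,-0.3],[0,0,0,0,-0.3]]]'
python3 - <<'E'
from h import *
to([.4361,.2982,.0095],.407)
E
```

```text
time: 2.83
position: [0.436, 0.299, 0.0193]
tool_rot: [-1.721, -2.628, 0.001]
ft_force: [-0.0, 0.1, 0.6]
grip_width: 0.651
grip_force: 0.0
delta mm [-0.8 -0.3  9.8] turn 0.004 tilt [-0.001 -0.    -1.   ] yaw 0.411 F [-0.   0.1  0.6]
```

```bash
python3 -m crank '[[[-1,0,5,0,-0.3],[0,0,5,0,-0.3],[0,0,0,0,-0.3],[0,0,0,0,0.6],[0,0,0,0,1],[0,0,0,0,1],[0,0,0,0,1],[0,0,0,0,1],[0,0,0,0,1],[0,0,0,0,1]]]' 25
python3 -m crank '[[[0,0,0,0,1],[0,0,0,0,1],[0,0,-5,0,1],[0,0,-15,0,1],[0,0,-25,0,1],[0,0,-25,0,1],[0,0,-20,0,1],[0,0,-10,0,1],[0,0,0,0,1],[0,0,0,0,1]]]'
```

```text
time: 3.67
position: [0.4371, 0.2974, 0.0096]
tool_rot: [1.724, 2.626, 0.0]
ft_force: [-0.3, -0.5, -0.0]
grip_width: 0.203
grip_force: 0.0
time: 4.5
position: [0.437, 0.2973, 0.1094]
tool_rot: [-1.724, -2.626, -0.0]
ft_force: [0.2, 0.0, -1.5]
grip_width: 0.182
grip_force: 25.0
```

Gripped: the opening is 15.8 mm, so the block is held. I carry it across and past the frame for a close look at the frame with the wrist camera.

```bash
python3 -m crank '[[[0,0,-20,0.075,1],[0,0,-20,0.075,1],[0,0,0,0,1],[0,0,0,0,1]]]'
python3 - <<'E'
from h import *
to([.505,-.095,.15],.26)
E
```

```text
time: 4.83
position: [0.4369, 0.2973, 0.1487]
tool_rot: [-1.914, -2.491, 0.001]
ft_force: [0.2, -0.0, -0.8]
grip_width: 0.187
grip_force: 25.0
delta mm [-396.6  -35.3   -1.2] turn 0.001 tilt [-0. -0. -1.] yaw 0.261 F [ 0.2 -0.  -0.8]
```

```bash
python3 -m crank '[[[-20,-2,0,0,1],[-35,-3,0,0,1],[-40,-4,0,0,1],[-40,-4,0,0,1],[-40,-4,0,0,1],[-40,-4,0,0,1],[-40,-4,0,0,1],[-40,-4,0,0,1],[-40,-3,0,0,1],[-38,-3,0,0,1]]]'
python3 -m crank '[[[-24,0,0,0,1],[0,0,0,0,1],[0,0,0,0,1],[0,0,0,0,1],[0,0,0,0,1]]]'
python3 - <<'E'
from h import *
to([.505,-.095,.15],.26)
im=grab('wrist','w2.png')
print([proj(im,q).round() for q in [(.490,.015,.016),(.505,-.095,.15)]])
E
```

```text
time: 5.67
position: [0.4974, -0.0744, 0.1475]
tool_rot: [-1.913, -2.489, 0.003]
ft_force: [1.2, 0.0, -1.5]
grip_width: 0.18
grip_force: 25.0
time: 6.08
position: [0.5042, -0.0936, 0.1484]
tool_rot: [-1.911, -2.491, 0.001]
ft_force: [0.5, 0.8, -1.0]
grip_width: 0.179
grip_force: 25.0
delta mm [-1.5  0.4 -1.6] turn 0.002 tilt [-0.002  0.    -1.   ] yaw 0.262 F [ 0.5  0.8 -1. ]
[array([343.,  91.]), array([324., 307.])]
```

View pics/w2.png

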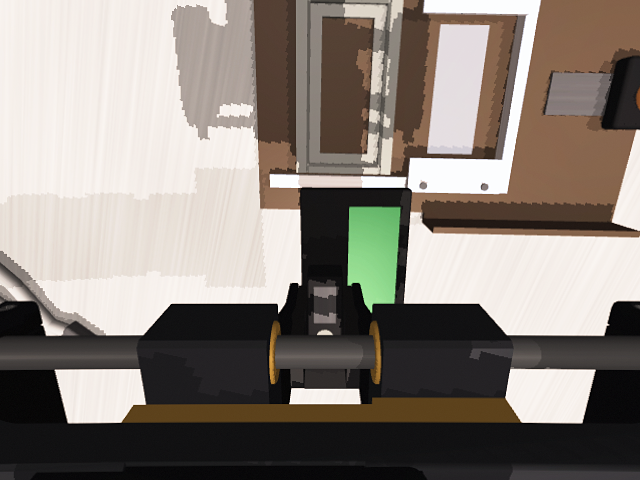

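W2 shows the frame at (345,90), cut off at the top, and the held plate's front edge at row 188. I back off 45 mm more to see all of the frame.

```bash
python3 -m crank '[[[-20,0,0,0,1],[-25,0,0,0,1],[0,0,0,0,1],[0,0,0,0,1],[0,0,0,0,1],[0,0,0,0,1]]]'
python3 - <<'E'
from h import *
to([.505,-.095,.15],.26)
im=grab('wrist','w3.png')
cv2.imwrite('pics/w3c.png',cv2.resize(np.ascontiguousarray(im['pixels'][0:230,230:480,::-1]),None,fx=2.6,fy=2.6,interpolation=cv2.INTER_CUBIC))
import pickle;pickle.dump(im,open('w3.pkl','wb'))
E
```

```text
time: 6.63
position: [0.5164, -0.1371, 0.1493]
tool_rot: [-1.912, -2.491, -0.001]
ft_force: [0.4, -0.5, -1.3]
grip_width: 0.183
grip_force: 25.0
delta mm [43.7 -0.1 -0.7] turn 0.001 tilt [-0.     0.001 -1.   ] yaw 0.261 F [ 0.4 -0.5 -1.3]
```

View pics/w3c.png

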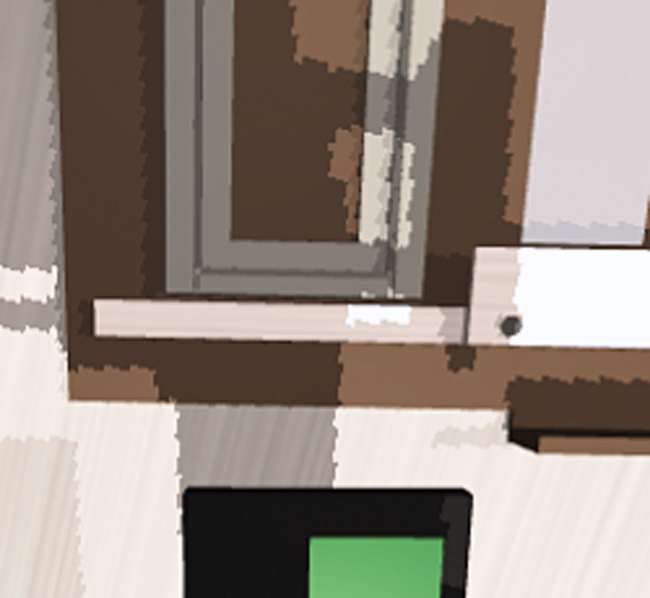

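The frame went further out of the picture, with its near end now at row 112, so that was the wrong direction. I go back and raise instead.

```bash
python3 -m crank '[[[20,0,-20,0,1],[24,0,-25,0,1],[0,0,-25,0,1],[0,0,0,0,1],[0,0,0,0,1],[0,0,0,0,1],[0,0,0,0,1]]]'
python3 - <<'E'
from h import *
to([.505,-.095,.15],.26)
im=grab('wrist','w4.png')
cv2.imwrite('pics/w4c.png',cv2.resize(np.ascontiguousarray(im['pixels'][0:240,240:440,::-1]),None,fx=2.5,fy=2.5,interpolation=cv2.INTER_CUBIC))
import pickle;pickle.dump(im,open('w4.pkl','wb'))
E
```

```text
time: 7.27
position: [0.5043, -0.0964, 0.2183]
tool_rot: [-1.915, -2.488, 0.002]
ft_force: [-0.7, 0.1, -2.1]
grip_width: 0.179
grip_force: 25.0
delta mm [ 1.2  1.1 68.3] turn -0.001 tilt [-0.002 -0.    -1.   ] yaw 0.259 F [-0.7  0.1 -2.1]
```

View pics/w4c.png

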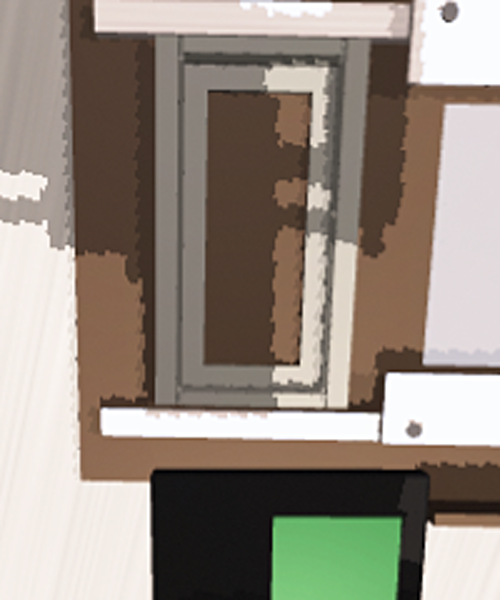

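```bash
python3 - <<'E'
from h import *
import pickle;im=pickle.load(open('w4.pkl','rb'))
W=lambda a,b,z: ray(im,240+a/2.5,b/2.5,z)[:2]
c=np.array([W(*q,.016) for q in[(155,36),(369,38),(347,408),(156,405)]]);print('carrier',c.round(4).tolist(),c.mean(0))
l=(c[0]+c[1]-c[2]-c[3])/2;print('len',np.linalg.norm(l),'yaw',np.arctan2(-l[0],l[1]),'w',np.linalg.norm(c[0]-c[1]),np.linalg.norm(c[3]-c[2]))
d=(c[1]+c[2]-c[0]-c[3])/2;print('x yaw',np.arctan2(d[1],d[0]))
r=np.array([W(*q,.016) for q in[(182,53),(343,56),(326,389),(179,388)]]);print('recess mouth',r.round(4).tolist(),r.mean(0))
for q in[((95,30),(405,37)),((100,407),(380,412))]:
    a,b=[W(*x,.018) for x in q];e=b-a;print('rail',np.arctan2(e[1],e[0]),a.round(4),b.round(4))
f=np.array([W(*q,.2158) for q in[(152,471),(428,471)]]);print('filter end',f,np.linalg.norm(f[1]-f[0]))
T=np.array(ctrl.get_state()['position'])[:2];y=yaw();Y=np.array([np.cos(y),np.sin(y)]);X=np.array([-Y[1],Y[0]])
print('rel to tcp (x,y):',[(X@(k-T),Y@(k-T)) for k in f])
E
```

```text
carrier [[0.44, 0.0698], [0.5125, 0.0882], [0.543, -0.0347], [0.4703, -0.0527]] [0.49144856 0.01764558]
len 0.12646032809646987 yaw 0.2431526393083647 w 0.07485682569821367 0.07491863837927532
x yaw 0.24626818246394708
recess mouth [[0.4504, 0.0672], [0.5054, 0.0807], [0.5329, -0.0299], [0.4774, -0.0441]] [0.49152679 0.01846147]
rail 0.2379126354889655 [0.4196 0.0657] [0.5243 0.0911]
rail 0.24127084254073708 [ 0.4495 -0.0589] [ 0.5556 -0.0328]
filter end [[ 0.48009675 -0.04501329]
 [ 0.52849409 -0.03220219]] 0.050064222124711386
rel to tcp (x,y): [(np.float64(0.055984976137406245), np.float64(-0.010281928173920095)), (np.float64(0.05599753176279673), np.float64(0.039782292376376226))]
```

The dimensions match (126.5 x 74.9 mm). The frame centre is at (0.4914, 0.0176) with yaw 0.244. The held cartridge sits about +2 mm along tool x and +14.4 mm along tool y from the TCP.

```bash
python3 -m crank '[[[0,0,0,0.015,1],[0,0,0,0,1],[0,0,0,0,1]]]' >/dev/null
python3 - <<'E'
from h import *
to([.4779,.0122,.050],.244)
E
```

```text
delta mm [1.12e+02 1.00e-01 1.69e+02] turn -0.0 tilt [-0.001 -0.    -1.   ] yaw 0.244 F [ 0.3 -1.2 -0.9]
```

```bash
python3 -m crank '[[[25,0,10,0,1],[30,0,15,0,1],[30,0,20,0,1],[27,0,25,0,1],[0,0,25,0,1],[0,0,25,0,1],[0,0,25,0,1],[0,0,15,0,1],[0,0,9,0,1],[0,0,0,0,1]]]' 
python3 -m crank '[[[0,0,0,0,1],[0,0,0,0,1],[0,0,0,0,1]]]' >/dev/null
python3 - <<'E'
from h import *
to([.4779,.0122,.050],.244)
im=grab('wrist','w5.png')
E
```

```text
time: 8.4
position: [0.4766, 0.012, 0.0487]
tool_rot: [-1.934, -2.473, 0.005]
ft_force: [-0.6, 0.4, -1.3]
grip_width: 0.184
grip_force: 25.0
delta mm [ 0.1 -1.5  1.8] turn -0.0 tilt [ 0.002  0.001 -1.   ] yaw 0.244 F [-0.3  0.1 -0.9]
```

View pics/w5.png

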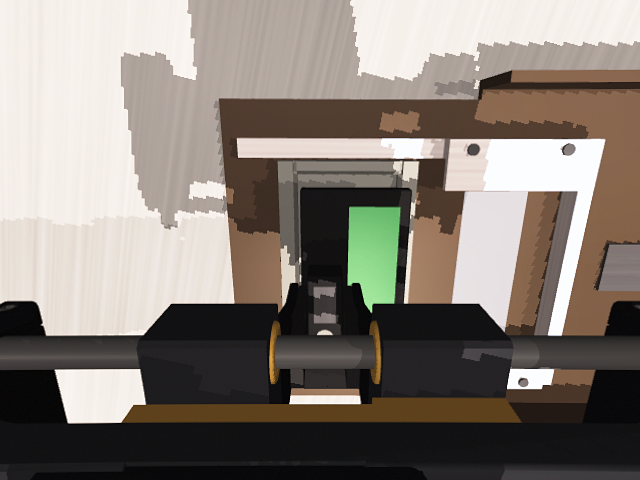

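W5 shows the plate end at (302..410,188) inside the frame outline (278..418), roughly centred. I go down until just above the frame and check.

```bash
python3 -m crank '[[[0,0,10,0,1],[0,0,8,0,1],[0,0,3,0,1],[0,0,0,0,1],[0,0,0,0,1],[0,0,0,0,1],[0,0,0,0,1]]]' 
python3 - <<'E'
from h import *
to([.4779,.0122,.0186],.244)
im=grab('wrist')
cv2.imwrite('pics/w6c.png',cv2.resize(np.ascontiguousarray(im['pixels'][120:320,230:450,::-1]),None,fx=3,fy=3,interpolation=cv2.INTER_CUBIC))
import pickle;pickle.dump(im,open('w6.pkl','wb'))
E
```

```text
time: 9.28
position: [0.4784, 0.0124, 0.0298]
tool_rot: [1.934, 2.475, 0.001]
ft_force: [0.3, -0.6, -1.0]
grip_width: 0.182
grip_force: 25.0
delta mm [-0.  -0.5 11.2] turn 0.0 tilt [ 0.  0. -1.] yaw 0.244 F [ 0.3 -0.6 -1. ]
```

View pics/w6c.png

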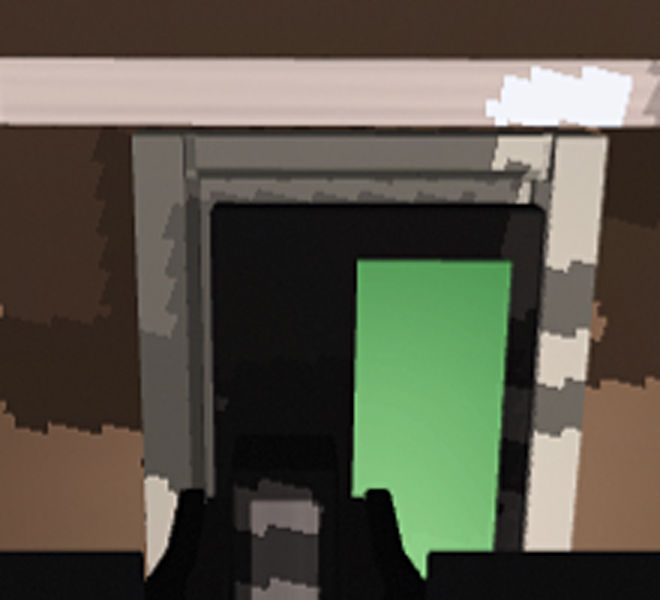

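```bash
python3 - <<'E'
from h import *
import pickle;im=pickle.load(open('w6.pkl','rb'))
m=im['T'][:3,:3]; y=.244;Y=np.array([np.cos(y),np.sin(y)]);X=np.array([-Y[1],Y[0]])
g=lambda a,b,z:(lambda p:np.array([X@p,Y@p])*1e3)(ray(im,230+a/3,120+b/3,z)[:2])
p=[g(*q,.0272) for q in[(210,204),(545,206)]];pl=[g(*q,.0272) for q in[(214,480),(530,480)]]
c=[g(*q,.016) for q in[(133,136),(608,137)]];cl=[g(*q,.016) for q in[(146,480),(580,480)]]
print('end gap (want 9):',np.mean(c,0)[0]-np.mean(p,0)[0]);print('y centre offset filter-carrier far',np.mean(p,0)[1]-np.mean(c,0)[1],'near',np.mean(pl,0)[1]-np.mean(cl,0)[1],'widths',p[1]-p[0],c[1]-c[0],pl[1]-pl[0],cl[1]-cl[0])
E
```

```text
end gap (want 9): 9.120372835319849
y centre offset filter-carrier far 0.4402419714296002 near 0.6023985139278807 widths [-0.32032322 50.68736638] [-0.18775792 75.28841774] [7.82636020e-03 5.16482205e+01] [9.64394095e-03 7.57142328e+01]
```

Alignment is within 0.6 mm. I lower it with a -0.5 mm trim along tool y.

```bash
python3 -m crank '[[[0,-0.5,3,0,1],[0,0,3,0,1],[0,0,3,0,1],[0,0,1,0,1],[0,0,1,0,1],[0,0,0.5,0,1],[0,0,0,0,1],[0,0,0,0,1]]]' 
```

```text
time: 10.0
position: [0.4773, 0.0122, 0.0186]
tool_rot: [-1.934, -2.474, 0.001]
ft_force: [-3.8, -0.1, 6.3]
grip_width: 0.181
grip_force: 25.0
```

Contact of 6 N at the expected seated height. I release and lift.

```bash
python3 -m crank '[[[0,0,0,0,0.4],[0,0,0,0,0.2],[0,0,0,0,0.2],[0,0,0,0,0.2],[0,0,-5,0,0.2],[0,0,-15,0,0.2],[0,0,-25,0,0.2],[0,0,-25,0,0.2],[0,0,-20,0,0.2],[0,0,0,0,0.2]]]' 
python3 -m crank '[[[-15,0,-20,0,0.2],[-25,0,-20,0,0.2],[-10,0,0,0,0.2],[0,0,0,0,0.2],[0,0,0,0,0.2],[0,0,0,0,0.2]]]' 
python3 - <<'E'
from h import *
im=grab('wrist')
cv2.imwrite('pics/w7c.png',cv2.resize(np.ascontiguousarray(im['pixels'][0:290,200:500,::-1]),None,fx=2,fy=2,interpolation=cv2.INTER_CUBIC))
import pickle;pickle.dump(im,open('w7.pkl','wb'))
to([.44,-.01,.05],.244)
E
```

```text
time: 10.83
position: [0.4808, 0.0125, 0.1124]
tool_rot: [1.932, 2.471, 0.01]
ft_force: [0.1, 0.1, -0.3]
grip_width: 0.4
grip_force: 0.0
time: 11.33
position: [0.4886, -0.0351, 0.1466]
tool_rot: [-1.932, -2.474, 0.002]
ft_force: [-0.3, -0.4, 1.0]
grip_width: 0.403
grip_force: 0.0
delta mm [ 36.  -40.9  96.8] turn 0.002 tilt [-0.003  0.    -1.   ] yaw 0.246 F [-0.3 -0.1  0.7]
```

View pics/w7c.png

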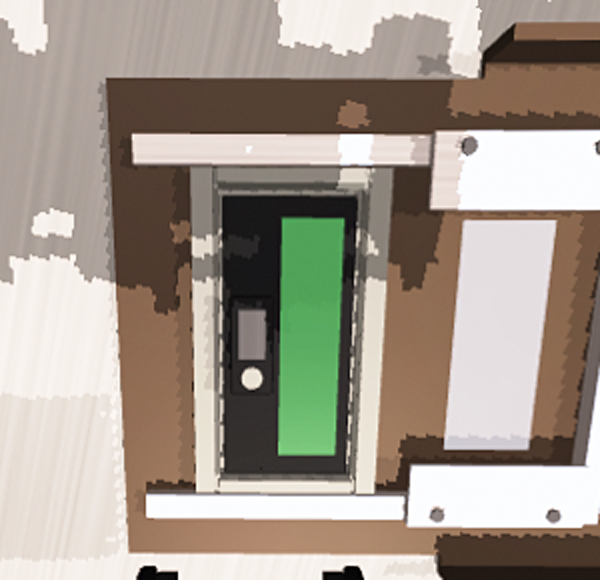

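The cartridge sits in the frame with even gaps all round (plate at (222..357, 196..473) in the crop). I compute the push and turn the tool a quarter turn, so the two spread fingers push squarely.

```bash
python3 -m crank '[[[0,0,0,-0.12,0.2],[0,0,0,-0.12,0.2],[0,0,0,-0.12,0.2],[0,0,0,-0.12,0.2],[0,0,0,-0.12,0.2],[0,0,0,-0.12,0.2],[0,0,0,-0.12,0.2],[0,0,0,-0.12,-0.2],[0,0,0,-0.12,-0.2],[0,0,0,-0.12,-0.2]]]' >/dev/null
python3 -m crank '[[[0,0,0,-0.12,-0.2],[0,0,0,-0.12,-0.2],[0,0,0,-0.13,-0.2],[0,0,0,0,-0.2],[0,0,0,0,-0.2],[0,0,0,0,-0.2]]]'
python3 - <<'E'
from h import *
import pickle;im=pickle.load(open('w7.pkl','rb'))
y=.243;Y=np.array([np.cos(y),np.sin(y)]);X=np.array([-Y[1],Y[0]])
W=lambda a,b,z: ray(im,200+a/2,b/2,z)[:2]
f=np.array([W(*q,.016) for q in[(222,196),(357,197),(349,473),(219,474)]]);print('filter',f.mean(0),np.linalg.norm(f-np.roll(f,1,0),axis=1))
c=np.array([W(*q,.016) for q in[(190,167),(392,167),(375,493),(196,493)]]);C=c.mean(0);print('carrier',C,np.linalg.norm(c-np.roll(c,1,0),axis=1))
print('f in c',(f.mean(0)-C)@X,(f.mean(0)-C)@Y)
for q in[(132,135),(132,164),(147,494),(147,518)]: print('drawn', 145-(C-W(*q,.018))@Y, end=' ')
for q in[(430,130),(432,209),(411,465),(407,527)]: print('mouth x rel C',(W(*q,.022)-C)@Y, end=' ')
to(np.r_[C-.056*Y,.05],y+np.pi/2)
E
```

```text
time: 12.72
position: [0.4894, -0.0357, 0.1476]
tool_rot: [0.37, -3.119, -0.0]
ft_force: [-0.0, -0.4, -0.6]
grip_width: 0.6
grip_force: 0.0
filter [0.49111867 0.0166813 ] [0.10853572 0.05056645 0.10765336 0.05444814]
carrier [0.49147076 0.01757289] [0.12686072 0.07478383 0.12672623 0.07558719]
f in c -0.0007806741902618092 -0.0005562755339351417
drawn 144.94187511240727 drawn 144.9414181739677 drawn 144.94183268688337 drawn 144.94141379290073 mouth x rel C 0.049085399971310534 mouth x rel C 0.05186587723621603 mouth x rel C 0.05082660462396168 mouth x rel C 0.05096222330596182 delta mm [41.4 50.9 97.6] turn -0.007 tilt [-0.001  0.    -1.   ] yaw 1.807 F [-0.  -0.4 -0.6]
```

The cartridge is seated and centred within 1 mm. The frame is drawn out about 86 mm. I go behind its near wall.

```bash
python3 -m crank '[[[14,17,0,-0.007,-0.2],[14,17,0,0,-0.2],[13,17,0,0,-0.2],[0,0,20,0,-0.2],[0,0,30,0,-0.2],[0,0,27,0,-0.2],[0,0,20,0,-0.2],[0,0,0,0,-0.2],[0,0,0,0,-0.2],[0,0,0,0,-0.2]]]'
python3 - <<'E'
from h import *
C=np.array([.49147,.0176]);y=.243;Y=np.array([np.cos(y),np.sin(y)])
to(np.r_[C-.056*Y,.0085],y+np.pi/2)
E
```

```text
time: 13.55
position: [0.4386, 0.0035, 0.0521]
tool_rot: [-0.383, 3.117, -0.0]
ft_force: [-0.4, 0.0, 0.7]
grip_width: 0.604
grip_force: 0.0
delta mm [ 1.4  1.  43.6] turn 0.001 tilt [ 0.001  0.    -1.   ] yaw 1.815 F [-0.4  0.   0.7]
```

```bash
python3 -m crank '[[[1,1,20,0,-0.2],[0,0,15,0,-0.2],[0,0,7,0,-0.2],[0,0,1.5,0,-0.2],[0,0,0,0,-0.2],[0,0,0,0,-0.2]]]'
python3 -m crank '[[[-2,0,0,0,-0.2],[-4,0,0,0,-0.2],[-4,0,0,0,-0.2],[-4,0,0,0,-0.2],[-4,0,0,0,-0.2],[-4,0,0,0,-0.2]]]'
```

```text
time: 14.05
position: [0.4375, 0.0042, 0.0086]
tool_rot: [-0.384, 3.116, 0.0]
ft_force: [0.0, -0.4, 0.1]
grip_width: 0.6
grip_force: 0.0
time: 14.55
position: [0.4579, 0.0094, 0.0075]
tool_rot: [0.384, -3.117, 0.0]
ft_force: [-2.1, -0.2, 2.5]
grip_width: 0.598
grip_force: 1.4
```

It is sliding with about 2 N. I keep pushing.

```bash
python3 -m crank '[[[-5,0,0,0,-0.2],[-5,0,0,0,-0.2],[-5,0,0,0,-0.2],[-5,0,0,0,-0.2],[-5,0,0,0,-0.2],[-5,0,0,0,-0.2],[-5,0,0,0,-0.2],[-5,0,0,0,-0.2]]]'
python3 -m crank '[[[-4,0,0,0,-0.2],[-4,0,0,0,-0.2],[-4,0,0,0,-0.2],[-4,0,0,0,-0.2],[-2,0,0,0,-0.2],[-2,0,0,0,-0.2],[0,0,0,0,-0.2]]]'
```

```text
time: 15.22
position: [0.4972, 0.0193, 0.0075]
tool_rot: [-0.384, 3.118, 0.0]
ft_force: [0.2, -0.3, 0.1]
grip_width: 0.595
grip_force: 0.4
time: 15.8
position: [0.5164, 0.0241, 0.0076]
tool_rot: [-0.384, 3.118, -0.0]
ft_force: [-0.4, -0.1, 0.2]
grip_width: 0.602
grip_force: 0.2
```

```bash
python3 -m crank '[[[-2,0,0,0,-0.2],[-2,0,0,0,-0.2],[-2,0,0,0,-0.2],[-2,0,0,0,-0.2],[0,0,0,0,-0.2]]]'
python3 -m crank '[[[-1.5,0,0,0,-0.2],[-1.5,0,0,0,-0.2],[0,0,0,0,-0.2]]]'
python3 -m crank '[[[-1.5,0,0,0,-0.2],[-1.5,0,0,0,-0.2],[0,0,0,0,-0.2]]]'
```

```text
time: 16.22
position: [0.5246, 0.0261, 0.0077]
tool_rot: [-0.384, 3.117, -0.0]
ft_force: [0.5, -1.4, -0.7]
grip_width: 0.6
grip_force: 0.0
time: 16.47
position: [0.5267, 0.0267, 0.0076]
tool_rot: [0.384, -3.118, -0.0]
ft_force: [-1.8, -0.4, 2.4]
grip_width: 0.597
grip_force: 1.0
time: 16.72
position: [0.5268, 0.0267, 0.0071]
tool_rot: [0.383, -3.112, -0.001]
ft_force: [-8.8, -1.4, 7.6]
grip_width: 0.597
grip_force: 4.5
```

```bash
python3 -m crank '[[[-2,0,0,0,-0.2],[-1,0,0,0,-0.2],[0,0,0,0,-0.2],[0,0,0,0,-0.2]]]'
```

```text
time: 17.05
position: [0.5269, 0.0267, 0.0067]
tool_rot: [0.382, -3.106, -0.001]
ft_force: [-15.5, -3.5, 12.8]
grip_width: 0.599
grip_force: 7.7
```

There is a firm stop (15 N, no motion). I back off, lift and look.

```bash
python3 -m crank '[[[7,0,0,0,-0.2],[6,0,0,0,-0.2],[5,0,0,0,-0.2],[0,0,-15,0,-0.2],[0,0,-25,0,-0.2],[0,0,-30,0,-0.2],[0,0,-30,0,-0.2],[0,0,-30,0,-0.2],[0,0,-30,0,-0.2],[0,0,0,0,-0.2]]]'
python3 -m crank '[[[20,0,0,0,-0.2],[20,0,0,0,-0.2],[0,0,0,0,-0.2],[0,0,0,0,-0.2],[0,0,0,0,-0.2]]]'
python3 - <<'E'
from h import *
im=grab('wrist')
cv2.imwrite('pics/w8.png',np.ascontiguousarray(im['pixels'][:,:,::-1]))
import pickle;pickle.dump(im,open('w8.pkl','wb'))
E
```

```text
time: 17.88
position: [0.5194, 0.0241, 0.1741]
tool_rot: [-0.383, 3.106, 0.003]
ft_force: [1.2, -0.3, 0.8]
grip_width: 0.599
grip_force: 0.0
time: 18.3
position: [0.4769, 0.0144, 0.1677]
tool_rot: [-0.384, 3.116, 0.001]
ft_force: [0.7, -0.2, 0.0]
grip_width: 0.598
grip_force: 0.0
```

View pics/w8.png

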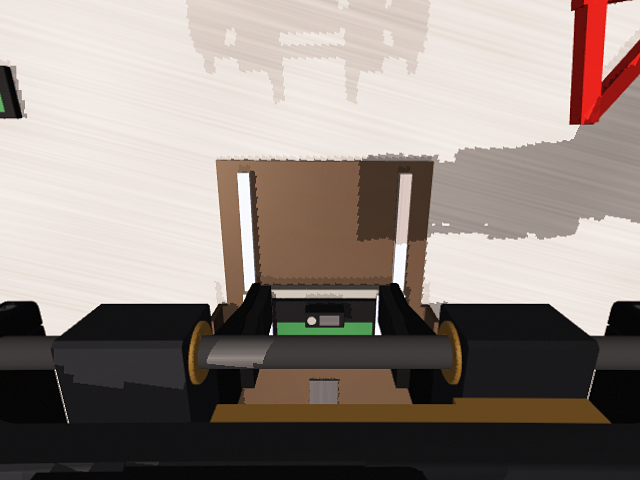

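W8 shows the frame in the pocket under the lips, its rear wall at row ~290 (275..378) and the rail ends at row ~173. I'll check numerically how far home it is.

```bash
python3 - <<'E'
from h import *
import pickle;im=pickle.load(open('w8.pkl','rb'));g=im['pixels'].sum(2).astype(int)
print('col300',g[278:312,300].tolist());print('col350',g[278:312,350].tolist())
print('rail L',g[164:180,245].tolist(),'R',g[164:180,405].tolist())
y=.243;Y=np.array([np.cos(y),np.sin(y)])
C=np.array([.49147,.0176])
# glass in the top view: shift since the first picture's frame position
t=grab('top');p=t['pixels'].astype(int)[150:270,290:410]
m=((p[:,:,1]-p[:,:,0]>25)).astype(np.uint8);k=max(cv2.findContours(m,0,2)[0],key=cv2.contourArea)
b=cv2.boxPoints(cv2.minAreaRect(k))+[290,150];w=np.array([ray(t,*q,.016)[:2] for q in b]);d=w.mean(0)-C
print('glass',w.round(4).tolist(),'advance from old C',d@Y,'lat',d@[-Y[1],Y[0]])
for r in(286,288,290): 
    for c in(285,370): print(r,c,ray(im,c,r,.016)[:2]@Y,end=' ')
for c in(245,405): print('rail end',ray(im,c,173,.018)[:2]@Y)
E
```

```text
col300 [236, 237, 239, 239, 244, 216, 118, 155, 180, 178, 163, 291, 536, 599, 589, 587, 590, 592, 598, 540, 151, 6, 36, 77, 107, 100, 99, 100, 102, 100, 101, 96, 101, 100]
col350 [230, 228, 233, 230, 233, 203, 121, 155, 180, 177, 165, 288, 530, 591, 580, 578, 578, 583, 593, 536, 181, 11, 37, 73, 101, 91, 56, 68, 94, 90, 65, 59, 63, 59]
rail L [349, 353, 339, 308, 311, 314, 315, 253, 301, 684, 761, 751, 749, 749, 749, 749] R [157, 163, 160, 158, 141, 125, 125, 118, 158, 307, 519, 632, 620, 617, 619, 619]
glass [[0.5818, 0.0858], [0.5892, 0.0571], [0.5679, 0.0519], [0.5605, 0.0805]] advance from old C 0.09326180305282428 lat 0.02965586591135722
286 285 0.5261340478695636 286 370 0.525952210390224 288 285 0.5281760255234732 288 370 0.5279940362033217 290 285 0.5302251455947266 290 370 0.5300430046551731 rail end 0.4212907059896029
rail end 0.4209626822333585
```

The rear wall is 108 mm from the rail ends (107.5 mm expected when home) and square to within 0.2 mm. The plate edge is 12 mm in from it, as it should be when centred. I hand the job in.

```bash
python3 -c "
from bench import job
print(job.close_job())"
```

```text
the job is handed in; nothing more can be done
None
```

I seated the larger cartridge in the drawn-out frame and pushed both in until the frame met the stop. My last check put the frame within about 1 mm of home, and I handed the job in at about 18 s; no verdict came back.

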